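Lock the mandrel stand: flat to the setscrew, then tighten

ROBOT

A 6-joint arm with a two-finger parallel gripper is mounted at the origin on a cart in front of the work surface, level with it; the furniture and walls round the work are solid. World frame = base frame: x ahead of the robot, y to its left, z up, the work surface at z = 0. Lengths are in m, angles in rad, forces in N, time in s.
With the tool pointing down it reaches from about 0.35 to 1 m from the base axis. Payload 7.1 kg.
Tool frame: the origin (TCP) lies at the very end of the fingers, on their centre line; the grasp point (between the pads) lies 19 mm behind it; z points along the fingers, y is the line along which they close (so a half turn about z gives the same grasp; the last joint's range is limited). The gripper opens to 85 mm and grips with 20 to 120 N. Pads are 22 mm wide; open, the fingers measure 114 mm over their backs; the gripper's body (76 mm by 85 mm) begins 54 mm behind the grasp point. The pads swing forward as they close: fully open they stand 13 mm farther back than shut.
Start: joints at [-1.287, 0.423, 1.63, -0, 1.089, -0.019], TCP at [0.186, -0.597, 0.231] pointing down, gripper open.
Joint ranges: [-3, 3], [-0.9, 2.11], [0.09, 2.58], [-1.31, 4.45], [0.11, 2.69], [-2.54, 2.54]. Speed limits (rad/s): [2.39, 2.39, 3.01, 3.14, 3.14, 3.14].

INTERFACE

Orientations are given as a rotation vector (axis times angle).
In Python, from bench import observe, imaging, ticket, nets gives the robot as it stands. The module is installed in compiled form; this text tells all that it offers.
- The arm moves only by the tool servo_tool, never from a script. Its argument "moves" is a list of rows, each a list of 5 numbers: the shift along the tool's x, y, z in cm, then the turn about the tool's z in rad, then the opening, from 0 (shut) to 1 (fully open). In form: [[dx, dy, dz, twist, hand], ...]. A call has 1 to 20 rows; each row is the pose to reach, as a shift and turn from the pose commanded when the call began, along the tool's axes at that moment; what a row does not reach only later rows make up. A row lasts 1/10 s, in which the tool goes at most 50 mm and 8.59 degrees, less where a joint would pass 70% of its speed; a pose out of reach is approached as far as the arm can. A call with a gripper value outside its range is refused whole. The fingers move at their own pace and stop on an object; the grip force is fixed at half the most. Time passes only in rows, so rows that repeat a pose let the fingers close. It gives the time, the measured TCP pose, the force, the opening and the grip force at its end, in the units of the state.
- observe(): the state, without advancing time (a new reading comes with each control period).
- imaging.snapshot(name): name is "side" or "top" or "wrist"; returns (picture, depth): 420x560x3 uint8, red, green, blue; 420x560 float32, m along the optical axis (not along the pixel's ray), 0 where there is no reading.
- imaging.get_calibration(name): a dict with "fx", "fy", "cx", "cy" (pixels), "extrinsics" (4x4, takes a point from camera to world coordinates). Camera axes: x right, y up, looking along -z (the intrinsics and any distortion apply to the point x, -y, -z); pixel columns grow to the right and rows downward; lengths in m; the calibration is good to about 2 mm. A picture is of the moment at which its call begins: read the wrist's pose just before it. get_calibration takes no time and is no camera call; for the wrist camera it gives the pose at the moment of the call.
- ticket.job_done(): hands the job in; it is judged then, once.
Trained networks look in the newest picture that a camera, given by its name, has taken for a name from the list of things; names that differ only in an ending like _2 or _b are one class to them, and where a whole thing is asked for, a point or a joint stands for the part that bears it (a point fixed in the world has none). Each returns a list of dicts, best first, with "conf" (0 to 1); they miss things now and then, are a little off and sometimes report something else, mostly with a low value. They report only what shows in the picture. A call takes as long as a camera call.
- nets.cut_out(camera, name): "region" (420x560 bool, what is visible of it) and "box" ([left, top, right, bottom] in pixels, round what is visible of it).
The state is a dict: "clock": time; "q": joint angles; "qvel": joint speeds; "effort": joint torques, N m; "position": TCP position; "tcp_rot": TCP orientation; "wrist_force": force on the tool from outside, world axes, zero at the start; "ft_torque": the same for the moment, N m; "width": finger opening in m; "grip_force": force on a finger pad.
Only numpy, scipy, OpenCV 4.12 (cv2) and the standard library are available. Lean on these libraries where they do the work, as an engineer would, in place of code of your own. Each camera call takes 0.05 s, during which the arm holds its last target. There are 200 camera calls.

TASK

Turn the crank of the mandrel stand until the ground flat of its spindle faces straight up at the setscrew and let go of it; then take the large T-handled hex key out of its wooden block, seat it fully in the setscrew and turn it clockwise until the screw is snug on the flat, without overtightening. Leave the key standing in the screw and the other things on the bench where they are.

Things in the scene. Friction and masses are not known exactly. Their poses are not given: they have to be found in the camera images.
- stand: Grey cast mandrel stand, fixed to the bench: foot 110 x 80 x 12 mm with its underside centre as origin, and a hub 48 mm in diameter that carries a level spindle along the stand's y axis, 75 mm above the bench. A boss (38 mm in diameter, 110 mm high) on top of the hub holds the upright setscrew, right over the origin.
- crank_pin (a point): The place to hold the crank: on the bare steel crank pin, a level round pin 12 mm in diameter along the stand's y axis, 50 mm from the spindle's axis and 82 mm to the stand's +y side of the setscrew. The pin is fixed to the arm (it turns in the grip) and is free for 25 mm to either side of this point.
- screw_mouth (a point): Centre of the mouth of the setscrew's hexagon socket, about 116 mm above the bench, on top of the screw (26 mm in diameter). Socket 15 mm across flats, 12 mm deep, with a bevelled rim. z is up; two of the flats face along this frame's x axis, and the frame turns with the screw.
- key_large: The large T-handled hex key, 0.2 kg, standing upright in its block. Origin at the tip of the shank, z up along the shank: a hexagon 14 mm across flats, 82 mm long, its end bevelled over 2.5 mm, two of its flats facing along the key's x axis; on top a crossbar along the key's x axis, 74 long x 14 wide x 16 mm high. In the screw it has about 0.1 rad of play either way.
- key_large_bar (a point): Middle of the large key's crossbar, 90 mm above its tip: take it here from above, fingers across the bar's 14 mm.
- key_large_tip (a point): Tip of the large key's shank.
- key_small: A smaller T-handled hex key (8 mm across flats, 78 mm high, crossbar 56 x 10 x 12 mm) upright in its own block; too small for the setscrew. Origin at its tip.
- block_large: Wooden block 56 x 56 x 45 mm, fixed, origin under its centre, with a round hole of 17 mm, 40 mm deep, in which the large key stands.
- block_small: Wooden block 56 x 56 x 45 mm, fixed, origin under its centre, in which the small key stands.
- tin_plain: Open steel tin, 54 mm in diameter, 13 mm high, a bystander.
- yellow_pot: Small round pot, 47 mm in diameter, 24 mm high, a bystander.
- spindle: Steel spindle with its crank; origin on its axis under the setscrew, 75 mm above the bench. 30 mm in diameter, a flat 1.6 mm deep and 13 mm wide ground along one side, seen between hub and crank; on the other side of the hub a stepped ring mandrel, 88 mm long.
- spindle_turn (a joint): Angle of the spindle. 0 = its flat and the crank arm (on the same side) point straight up; negative = they lean to the stand's -x side (the robot's side at yaw 0); pushing the arm to +x makes it grow. About 0.12 N m of friction; it stays where it is left. With the flat up the setscrew can reach the flat; on the round it jams 1.6 mm too high. The screw will not square it reliably.
- setscrew_turn (a joint): Turn of the setscrew, growing clockwise from above; coarse thread, 2.5 mm down per rad. With the hand stopped, free running leaves 0 to 0.12 N m on the tool, until it meets the flat, 0.65 to 1.4 rad on from its start: where is known only by feel. Then the torque rises by some 0.1 N m per 0.1 rad. Snug is about 0.20 N m (0.17 to 0.25); above 0.3 is overtight. It holds when let go.
- setscrew: The setscrew, 26 mm in diameter, 25 mm long, upright in the boss, rounded below; origin at the centre of its socket's mouth.

How it is judged:
On the way, in this order (a step that is already met when the one before it is completed fails the run):
1. the spindle's flat faces straight up, within 0.1 rad, with the crank let go (value of joint spindle_turn between -0.1 and 0.1 rad and contact force between the fingers and spindle below 0.5 N and contact force between setscrew and spindle below 2 N), for 0.2 s.
2. the large key is seated in the setscrew's socket, at least 9 mm deep and upright (z of key_large_tip in the frame of screw_mouth below -0.009 m and horizontal distance between key_large_tip and screw_mouth below 0.003 m and angle between the z axis of key_large and the z axis of stand, either way round below 0.15 rad), for 0.2 s.
At the end, for the whole second after the job is handed in: The spindle's flat faces up within 0.12 rad, the setscrew presses on it with more than 25 N (snug: tightened with about 0.2 N m or a little more), and the large key stands at rest in the setscrew's socket, at least 9 mm deep, within 3 mm of its axis (value of joint spindle_turn between -0.12 and 0.12 rad and contact force between setscrew and spindle above 20 N and z of key_large_tip in the frame of screw_mouth below -0.009 m and horizontal distance between key_large_tip and screw_mouth below 0.003 m and linear speed of key_large below 0.02 m/s); the robot touches nothing.
It fails at once if the setscrew is overtightened: it presses on the spindle with more than 75 N (about 0.33 N m in all) (contact force between setscrew and spindle above 75 N).
It fails at once if the stand is struck or leaned on: more than 25 N between the hand or arm and the stand (contact force between the arm and stand above 25 N).
It fails at once if a bystander is pushed more than 30 mm (distance of any of tin_plain, yellow_pot from where it was at the start of the episode above 0.03 m).
It also fails if it takes over 72 s, if anything falls off the work surface, if the arm or the gripper's body presses on something with over 40 N, if the wrist force passes 120 N, or if a joint passes its speed limit or range.

## Working session

There is one attempt and no reset: what is moved stays moved. The work goes in short steps, Python scripts to look and compute and a tool call to move; the robot and the scene stay as the last step left them, time stands still between calls to the robot, and variables do not carry over. Pictures are saved under pics/ and viewed, at most 10 in all, crops included, and the job is handed in when it is done.

Besides the shell and the picture viewer there is one more tool, called after ">>>" as name(argument=value, ...) on one line, values as JSON. servo_tool: Moves the arm, as the interface text tells. Its arguments: {"type":"object","properties":{"moves":{"type":"array"}},"required":["moves"]}

```bash
mkdir -p pics; cat > h.py <<'E'
import numpy as np, cv2
from bench import observe, imaging, ticket, nets
from scipy.spatial.transform import Rotation as R
def cloud(cam,d,K=None):
    K=K or imaging.get_calibration(cam)
    v,u=np.mgrid[0:420,0:560]
    P=np.stack([(u-K['cx'])/K['fx']*d,-(v-K['cy'])/K['fy']*d,-d],-1)
    E=np.array(K['extrinsics']); return P@E[:3,:3].T+E[:3,3]
def save(n,a): cv2.imwrite('pics/'+n+'.png',a[...,::-1])
E
python3 - <<'E'
from h import *
o=observe(); print(o)
ims=[]
for c in('top','side'):
    p,d=imaging.snapshot(c); K=imaging.get_calibration(c); save(c,p); np.savez(c,p=p,d=d)
    P=cloud(c,d,K); print(c,np.round(K['extrinsics'],3).tolist(),K['fx'],K['cx'],K['cy'],{k:v for k,v in K.items() if k not in('fx','fy','cx','cy','extrinsics')})
    for n in ['stand','spindle','setscrew','key_large','key_small','block_large','block_small','tin_plain','yellow_pot','crank_pin']:
        for r in nets.cut_out(c,n)[:1]:
            m=r['region']&(d>0); Q=P[m]
            if len(Q): print(n,round(r['conf'],2),r['box'],m.sum(),'med',np.median(Q,0).round(3),'lo',np.percentile(Q,2,0).round(3),'hi',np.percentile(Q,98,0).round(3))
E
```

```text
{'clock': 0.0, 'q': array([-1.28696094e+00,  4.23862033e-01,  1.63071814e+00, -1.60049989e-05,
        1.08861927e+00, -1.89672446e-02]), 'qvel': array([ 0.00057195,  0.00041923, -0.0002512 ,  0.00084533,  0.00041893,
       -0.00041506]), 'effort': array([ 3.01924993e-03, -5.57374620e+01, -2.81742918e+01,  1.28784832e-04,
        7.26364247e-03, -2.02997376e-05]), 'position': array([ 0.18625299, -0.59600487,  0.23052141]), 'tcp_rot': array([-3.10408059e+00, -4.73597803e-01,  3.55170450e-04]), 'wrist_force': array([0.53595027, 0.28077655, 0.17352858]), 'ft_torque': array([-0.00660449, -0.01863334, -0.01089015]), 'grip_force': 0.0, 'width': 0.08518581827107574}
top [[0.01, 0.98, -0.199, 0.309], [-1.0, 0.009, -0.006, 0.108], [-0.004, 0.199, 0.98, 1.175], [0.0, 0.0, 0.0, 1.0]] 501.625834173487 278.2745278448559 215.657652198478 {}
stand 0.78 [318.3, 210.2, 363.9, 260.5] 1348 med [ 0.486 -0.031  0.015] lo [ 0.448 -0.073  0.007] hi [0.554 0.007 0.117]
spindle 0.86 [303.5, 221.7, 398.9, 251.7] 794 med [ 0.502 -0.06   0.087] lo [ 0.449 -0.145  0.075] hi [0.523 0.056 0.116]
setscrew 0.66 [34
[... 1507 characters left out ...]
5.8, 321.7, 268.6] 257 med [0.475 0.189 0.075] lo [0.45  0.076 0.005] hi [0.5   0.196 0.083]
block_large 0.77 [262.4, 290.3, 306.5, 338.0] 1467 med [0.5   0.341 0.033] lo [ 0.469  0.29  -0.001] hi [0.536 0.354 0.045]
block_small 0.64 [287.1, 255.0, 326.7, 294.2] 873 med [0.467 0.209 0.035] lo [ 0.443  0.136 -0.001] hi [0.504 0.218 0.045]
tin_plain 0.42 [293.8, 246.4, 321.3, 264.6] 226 med [0.477 0.19  0.075] lo [ 0.452  0.047 -0.002] hi [0.511 0.196 0.082]
yellow_pot 0.66 [240.9, 238.6, 262.7, 258.3] 311 med [0.597 0.082 0.014] lo [ 0.578  0.051 -0.002] hi [0.619 0.092 0.023]
crank_pin 0.64 [293.0, 244.8, 322.8, 267.4] 243 med [0.475 0.189 0.076] lo [0.45  0.164 0.038] hi [0.501 0.196 0.083]
```

```bash
python3 - <<'E'
from h import *
T=np.load('top.npz');S=np.load('side.npz')
a=cv2.resize(T['p'][175:275,165:405],None,fx=3.3,fy=3,interpolation=cv2.INTER_CUBIC)
b=cv2.resize(S['p'][170:320,225:345],None,fx=3,fy=2,interpolation=cv2.INTER_CUBIC)
c=np.zeros((600,800,3),np.uint8); c[:300,:a.shape[1]]=a[:300,:800]; c[300:600,:360]=b
b=cv2.resize(S['p'][175:235,265:345],None,fx=5,fy=5,interpolation=cv2.INTER_CUBIC); c[300:600,400:800]=b
save('a',c)
P=cloud('side',S['d'])
# points in crank area
for nm,Q in(('side',P),('top',cloud('top',T['d']))):
    q=Q[(Q[...,0]>.4)&(Q[...,0]<.56)&(Q[...,1]>.012)&(Q[...,1]<.09)&(Q[...,2]>.03)]
    print(nm,len(q));
    for x in q[np.argsort(q[:,1])][::max(1,len(q)//60)]: print(x.round(3).tolist(),end=' ')
E
```

```text
side 406
[0.484, 0.012, 0.092] [0.48, 0.014, 0.095] [0.464, 0.015, 0.095] [0.466, 0.015, 0.092] [0.456, 0.016, 0.112] [0.45, 0.016, 0.108] [0.471, 0.017, 0.104] [0.469, 0.017, 0.097] [0.465, 0.017, 0.11] [0.489, 0.018, 0.061] [0.476, 0.018, 0.069] [0.488, 0.018, 0.056] [0.468, 0.018, 0.091] [0.462, 0.018, 0.101] [0.503, 0.019, 0.089] [0.476, 0.019, 0.072] [0.46, 0.019, 0.108] [0.462, 0.019, 0.099] [0.477, 0.019, 0.096] [0.505, 0.02, 0.082] [0.478, 0.02, 0.067] [0.478, 0.02, 0.072] [0.466, 0.02, 0.09] [0.476, 0.02, 0.075] [0.481, 0.02, 0.081] [0.476, 0.021, 0.082] [0.491, 0.021, 0.081] [0.5, 0.021, 0.068] [0.485, 0.021, 0.091] [0.492, 0.021, 0.086] [0.489, 0.021, 0.081] [0.511, 0.021, 0.082] [0.511, 0.021, 0.068] [0.489, 0.022, 0.065] [0.481, 0.022, 0.087] [0.485, 0.022, 0.077] [0.493, 0.022, 0.077] [0.493, 0.022, 0.065] [0.489, 0.022, 0.077] [0.494, 0.023, 0.084] [0.5, 0.023, 0.088] [0.478, 0.023, 0.083] [0.499, 0.023, 0.065] [0.454, 0.023, 0.113] [0.495, 0.023, 0.072] [0.511, 0.024, 0.071] [0.482, 0.024, 0.076] [0.496, 0.024, 0.082] [0.506, 0.024, 0.06] [0.458, 0.024, 0.111] [0.501,
[... 1088 characters left out ...]
116] [0.498, 0.023, 0.069] [0.511, 0.024, 0.082] [0.45, 0.024, 0.11] [0.451, 0.024, 0.112] [0.456, 0.027, 0.113] [0.461, 0.028, 0.107] [0.453, 0.029, 0.112] [0.458, 0.031, 0.112] [0.456, 0.033, 0.111] [0.452, 0.035, 0.109] [0.453, 0.035, 0.112] [0.449, 0.037, 0.11] [0.45, 0.039, 0.108] [0.453, 0.04, 0.114] [0.455, 0.042, 0.113] [0.458, 0.043, 0.11] [0.451, 0.044, 0.112] [0.451, 0.046, 0.114] [0.451, 0.048, 0.111] [0.453, 0.05, 0.112] [0.447, 0.052, 0.109] [0.451, 0.052, 0.115] [0.449, 0.054, 0.112] [0.455, 0.056, 0.111] [0.451, 0.057, 0.115] [0.451, 0.059, 0.112] [0.456, 0.061, 0.11] [0.453, 0.061, 0.114] [0.451, 0.063, 0.113] [0.447, 0.065, 0.112] [0.445, 0.067, 0.111] [0.453, 0.069, 0.111]
```

View pics/a.png

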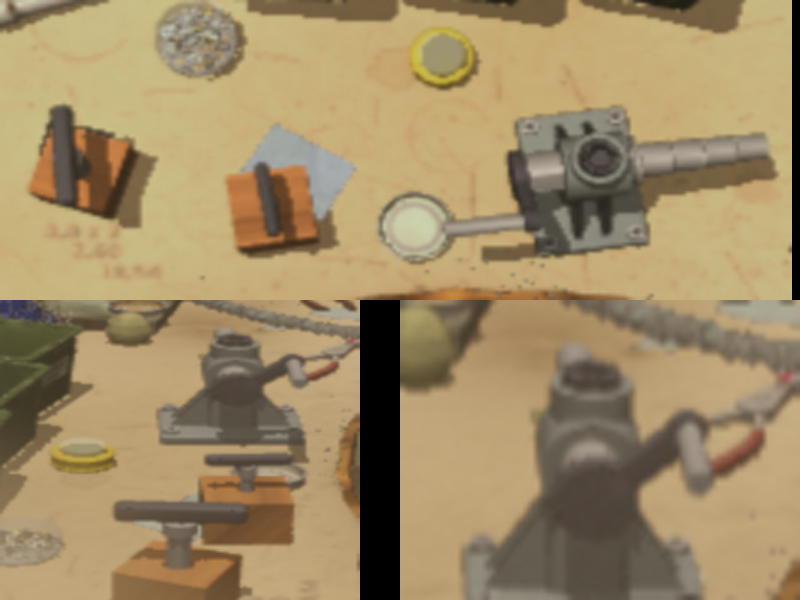

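Composite view: the stand is at right in the top view (mandrel to -y) with a small yaw. Its crank leans to the robot's side, about 1 rad off upright, and the pin points at the tin. The keys stand in the orange blocks, large at far left and small in the middle. Next I fit the poses.

```bash
python3 - <<'E'
from h import *
T=np.load('top.npz');S=np.load('side.npz')
PT=cloud('top',T['d']);PS=cloud('side',S['d'])
def sel(P,lo,hi): return P[np.all((P>lo)&(P<hi),-1)]
def line(q): 
    vx,vy,x,y=cv2.fitLine(q[:,:2].astype(np.float32),cv2.DIST_HUBER,0,.01,.01).ravel(); return np.array([vx,vy,x,y]).round(4)
for n,P in(('top',PT),('side',PS)):
    m=sel(P,[.45,-.15,.06],[.56,-.07,.11]); pin=sel(P,[.43,.03,.09],[.48,.08,.125])
    boss=sel(P,[.46,-.08,.105],[.55,.02,.13])
    k=sel(P,[.43,.28,.088],[.57,.37,.115]); ks=sel(P,[.43,.15,.07],[.53,.23,.09])
    foot=sel(P,[.42,-.1,.006],[.58,.04,.017])
    print(n,'mandrel',line(m) if len(m)>5 else 0,len(m))
    print('pin',line(pin),len(pin),'zmax',np.percentile(pin[:,2],[50,90]),'y',pin[:,1].min(),pin[:,1].max())
    for nm,q in(('boss',boss),('key',k),('foot',foot)):
        if len(q)>5:
            r=cv2.minAreaRect(q[:,:2].astype(np.float32)*1000); print(nm,np.round(r[0],1),np.round(r[1],1),round(r[2],1),len(q),'zmed',np.median(q[:,2]).round(4),np.percentile(q[:,2],95).round(4),line(q))
E
```

```text
top mandrel [ 0.1639 -0.9865  0.5131 -0.1185] 350
pin [ 0.1407 -0.9901  0.4512  0.0491] 99 zmax [0.11159434 0.11442009] y 0.030613759027382448 0.06917787640197504
boss [484.9 -17.1] [35.1 83.5] 47.0 230 zmed 0.111 0.1178 [ 0.6182 -0.786   0.4977 -0.0275]
key [502.6 319.5] [73.2 14.7] 6.2 236 zmed 0.1016 0.1055 [0.9934 0.1146 0.5018 0.3186]
foot [501.6 -32.5] [109.8  79.7] 8.2 763 zmed 0.0122 0.0158 [ 0.9774  0.2112  0.4944 -0.0324]
side mandrel [ 0.1344  0.9909  0.5192 -0.1366] 24
pin [ 0.1778 -0.9841  0.451   0.0557] 62 zmax [0.10974692 0.11166572] y 0.031398250107215864 0.07127503818235859
boss [492.1 -11.9] [34.7 84.2] 27.3 127 zmed 0.1094 0.1145 [ 0.6896 -0.7242  0.4971 -0.0219]
key [501.9 322.2] [72.9 16.5] 7.6 452 zmed 0.098 0.1025 [0.9936 0.1131 0.4954 0.3252]
foot [500.4 -29. ] [109.   83.2] 7.1 537 zmed 0.0104 0.0158 [ 0.9988  0.0482  0.5005 -0.0113]
```

>>> servo_tool(moves=[[44.5,-53.9,0,-1.408,1],[44.5,-53.9,0,-1.408,1],[44.5,-53.9,0,-1.408,1],[44.5,-53.9,0,-1.408,1],[44.5,-53.9,0,-1.408,1],[44.5,-53.9,0,-1.408,1],[44.5,-53.9,0,-1.408,1],[44.5,-53.9,0,-1.408,1],[44.5,-53.9,0,-1.408,1],[44.5,-53.9,0,-1.408,1],[44.5,-53.9,0,-1.408,1],[44.5,-53.9,0,-1.408,1],[44.5,-53.9,0,-1.408,1],[44.5,-53.9,0,-1.408,1],[44.5,-53.9,0,-1.408,1],[44.5,-53.9,0,-1.408,1],[44.5,-53.9,0,-1.408,1],[44.5,-53.9,0,-1.408,1]])

```text
clock: 2.9
position: [0.4499, 0.0495, 0.2313]
tcp_rot: [-2.063, -2.369, 0.001]
wrist_force: [0.7, 0.1, -0.3]
width: 0.0856
grip_force: 0.0
```

```bash
python3 - <<'E'
from h import *
o=observe(); print(o['position'],o['tcp_rot'],o['q'],o['clock'])
K=imaging.get_calibration('wrist');p,d=imaging.snapshot('wrist'); np.savez('w1',p=p,d=d);save('w1',p); print(np.round(K['extrinsics'],3),K['fx'])
P=cloud('wrist',d,K)
def sel(lo,hi): return P[np.all((P>lo)&(P<hi),-1)]
for lo,hi in(([.43,.025,.09],[.48,.075,.13]),):
    q=sel(lo,hi); print(len(q)); 
    if len(q)>9: print(np.percentile(q,[5,50,95],axis=0).round(4),cv2.fitLine(q[:,:2].astype(np.float32),cv2.DIST_HUBER,0,.01,.01).ravel())
E
```

```text
[0.44994473 0.04945084 0.23129877] [-2.06279607e+00 -2.36928864e+00  5.31419190e-04] [ 8.32574094e-02  1.67475626e-01  1.99650878e+00 -1.53892327e-04
  9.77956009e-01 -5.47430238e-02] 2.9
[[ 0.99  -0.132 -0.04   0.44 ]
 [ 0.138  0.949  0.284  0.121]
 [ 0.    -0.286  0.958  0.374]
 [ 0.     0.     0.     1.   ]] 311.28854860551013
646
[[0.4479 0.0274 0.1093]
 [0.4541 0.0478 0.1126]
 [0.4605 0.067  0.1143]] [ 0.15576862 -0.98779356  0.4541464   0.04763823]
```

View pics/w1.png

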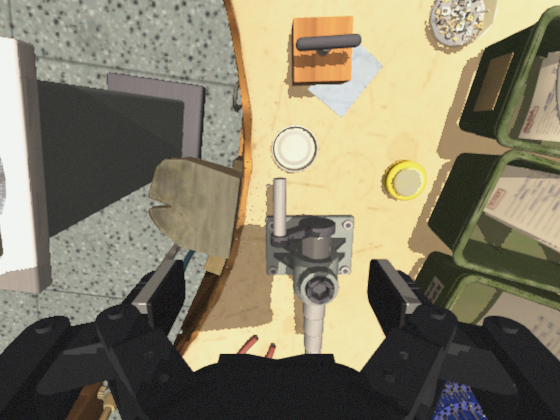

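The wrist view shows the pin at (280,205), the crank arm at (285,238) and the socket mouth at (320,288). The pin's position agrees with the top view to 3 mm. I'll go down and grip it.

>>> servo_tool(moves=[[0,0.2,5,0,0.5],[0,0.2,9,0,0.5],[0,0.2,12,0,0.5],[0,0.2,14.4,0,0.5],[0,0.2,14.4,0,0.5],[0,0.2,14.4,0,0],[0,0.2,14.4,0,0],[0,0.2,14.4,0,0],[0,0.2,14.4,0,0],[0,0.2,14.4,0,0],[0,0.2,14.4,0,0]])

```text
clock: 4.05
position: [0.4526, 0.0505, 0.0886]
tcp_rot: [2.059, 2.371, 0.001]
wrist_force: [-3.2, -5.4, 7.4]
width: 0.0101
grip_force: 59.0
```

```bash
python3 - <<'E'
from h import *
o=observe(); print({k:np.round(o[k],4) for k in('position','width','grip_force','wrist_force','ft_torque')})
E
```

```text
{'position': array([0.4526, 0.0505, 0.0886]), 'width': np.float64(0.0101), 'grip_force': np.float64(59.0351), 'wrist_force': array([-3.2321, -5.386 ,  7.3746]), 'ft_torque': array([-0.838 ,  0.4457,  0.0226])}
```

>>> servo_tool(moves=[[0,0.2,-0.3,0,0],[0,0.46,-0.63,0,0],[0,0.7,-0.82,0,0],[0,0.94,-1.0,0,0],[0,1.2,-1.15,0,0],[0,1.45,-1.3,0,0],[0,1.73,-1.43,0,0],[0,2.0,-1.55,0,0],[0,2.28,-1.64,0,0],[0,2.57,-1.73,0,0],[0,2.87,-1.78,0,0],[0,3.16,-1.83,0,0],[0,3.46,-1.86,0,0],[0,3.76,-1.87,0,0],[0,3.76,-1.87,0,0],[0,3.76,-1.87,0,0]])

```text
clock: 5.65
position: [0.4881, 0.0558, 0.1063]
tcp_rot: [-2.059, -2.37, 0.004]
wrist_force: [-5.3, -4.6, 1.1]
width: 0.0095
grip_force: 63.0
```

```bash
cat > ang.py <<'E'
from h import *
o=observe(); print({k:np.round(o[k],4) for k in('position','width','grip_force','wrist_force','ft_torque','clock')})
C=np.array([.5013,-.0315]);ys=.14
for c in('side','top'):
    p,d=imaging.snapshot(c);P=cloud(c,d); np.savez(c+'2',p=p,d=d); save(c+'2',p)
    X=P[...,:2]-C; L=np.stack([X[...,0]*np.cos(ys)+X[...,1]*np.sin(ys),-X[...,0]*np.sin(ys)+X[...,1]*np.cos(ys),P[...,2]-.075],-1)
    q=L[(L[...,1]>.04)&(L[...,1]<.115)&(np.abs(L[...,0])<.08)&(L[...,2]>-.03)&(L[...,2]<.07)&(d>0)]
    for y0 in np.arange(.04,.115,.008):
        s=q[(q[:,1]>=y0)&(q[:,1]<y0+.008)]
        if len(s): 
            t=s[s[:,2]>.03]
            print(c,y0.round(3),len(s),np.percentile(t,[10,50,90],axis=0)[:,[0,2]].round(4).tolist() if len(t) else '')
E
python3 ang.py
```

```text
{'position': array([0.4881, 0.0558, 0.1063]), 'width': np.float64(0.0095), 'grip_force': np.float64(62.9657), 'wrist_force': array([-5.2567, -4.625 ,  1.0878]), 'ft_torque': array([-0.6788,  0.9718, -0.0604]), 'clock': np.float64(5.65)}
side 0.04 5 [[-0.0046, 0.0563], [-0.0029, 0.0567], [-0.0013, 0.0571]]
side 0.048 195 [[-0.009, 0.0511], [-0.0058, 0.055], [-0.0014, 0.0566]]
side 0.056 43 [[-0.0055, 0.0526], [-0.004, 0.0543], [-0.0009, 0.0545]]
side 0.064 4 [[-0.0052, 0.0527], [-0.0027, 0.0533], [-0.0015, 0.0539]]
side 0.072 5 [[-0.0083, 0.053], [-0.0073, 0.0551], [0.0083, 0.0643]]
side 0.08 18 [[-0.0069, 0.0513], [-0.0005, 0.0539], [0.0162, 0.0585]]
side 0.088 86 [[-0.0197, 0.0397], [-0.0072, 0.0517], [0.0146, 0.0661]]
side 0.096 138 [[-0.0138, 0.0371], [0.0014, 0.0535], [0.0096, 0.0656]]
side 0.104 24 [[-0.0069, 0.0462], [-0.0032, 0.0492], [0.002, 0.0538]]
```

>>> servo_tool(moves=[[0,0,0,0,0.4],[0,0,0,0,0.4],[0,0,0,0,0.4],[0,0,0,0,0.4],[0,0,-3,0,0.6],[0,0,-6,0,0.8],[0,0,-9,0,1],[0,0,-12,0,1],[0,0,-12,0,1],[0,0,-12,0,1]])

```text
clock: 6.75
position: [0.49, 0.0563, 0.2266]
tcp_rot: [2.06, 2.37, 0.002]
wrist_force: [-0.8, 0.2, 0.1]
width: 0.0852
grip_force: 0.0
```

```bash
python3 ang.py; python3 - <<'E'
from h import *
from ang import C,ys
K=imaging.get_calibration('wrist');p,d=imaging.snapshot('wrist'); np.savez('w2',p=p,d=d,E=K['extrinsics']);P=cloud('wrist',d,K)
W=cv2.resize(p[180:330,220:400],None,fx=2.2,fy=2.6,interpolation=cv2.INTER_CUBIC)
s=np.load('side2.npz')['p'];t=np.load('top2.npz')['p']
c=np.zeros((600,800,3),np.uint8);c[:390,:396]=W
c[:300,400:800]=cv2.resize(s[175:235,265:345],(400,300),interpolation=cv2.INTER_CUBIC)
c[300:600,400:800]=cv2.resize(t[200:275,295:405],(400,300),interpolation=cv2.INTER_CUBIC)
save('b',c)
X=P[...,:2]-C; L=np.stack([X[...,0]*np.cos(ys)+X[...,1]*np.sin(ys),-X[...,0]*np.sin(ys)+X[...,1]*np.cos(ys),P[...,2]-.075],-1)
def rect(n,m):
    q=L[m&(d>0)]; r=cv2.minAreaRect(q[:,:2].astype(np.float32)*1000); print(n,len(q),np.round(r[0],1),np.round(r[1],1),round(r[2],1),'med',np.median(q,0).round(4),np.percentile(q,[2,98],axis=0).round(4).tolist())
rect('foot',(abs(L[...,0])<.065)&(abs(L[...,1])<.05)&(L[...,2]<-.058)&(L[...,2]>-.067))
rect('pin',(abs(L[...,0])<.02)&(L[...,1]>.06)&(L[...,1]<.11)&(L[...,2]>.045)&(L[...,2]<.065))
rect('boss',(abs(L[...,0])<.03)&(abs(L[...,1])<.03)&(L[...,2]>.031)&(L[...,2]<.045))
E
```

```text
{'position': array([0.49  , 0.0563, 0.2266]), 'width': np.float64(0.0852), 'grip_force': np.float64(0.0), 'wrist_force': array([-0.797 ,  0.2166,  0.1297]), 'ft_torque': array([0.0153, 0.0083, 0.0314]), 'clock': np.float64(6.75)}
side 0.04 7 [[-0.0086, 0.0532], [-0.0054, 0.055], [0.0026, 0.0564]]
side 0.048 247 [[-0.0091, 0.035], [0.0023, 0.0506], [0.0057, 0.0559]]
side 0.056 53 [[-0.0045, 0.0498], [-0.0001, 0.0538], [0.0044, 0.0558]]
side 0.064 8 [[-0.0058, 0.0524], [-0.0007, 0.0531], [0.0024, 0.0534]]
side 0.072 9 [[-0.0057, 0.0499], [-0.0013, 0.0526], [0.0031, 0.054]]
side 0.08 8 [[-0.0055, 0.0505], [-0.0017, 0.0532], [0.0021, 0.0543]]
side 0.088 6 [[-0.0054, 0.0523], [-0.0012, 0.0529], [0.0018, 0.0534]]
side 0.096 10 [[-0.0057, 0.0497], [-0.0024, 0.0534], [0.0022, 0.0548]]
side 0.104 23 [[-0.0057, 0.0461], [-0.0016, 0.0492], [0.0022, 0.0537]]
top 0.04 6 [[-0.0013, 0.0565], [-0.0, 0.0595], [0.0024, 0.0615]]
top 0.048 3 [[-0.0013, 0.0571], [-0.0007, 0.0584], [0.0006, 0.0597]]
top 0.08 1 [[0.0, 0.0533], [0.0, 0.0533], [0.0, 0.0533]]
top 0.088 1 [[0.0012, 0.0542], [0.0012, 0.0542], [
[... 1079 characters left out ...]
p 0.048 3 [[-0.0013, 0.0591], [-0.0011, 0.0591], [0.0002, 0.0601]]
top 0.08 1 [[-0.0005, 0.0565], [-0.0005, 0.0565], [-0.0005, 0.0565]]
top 0.088 2 [[-0.0002, 0.0513], [0.0006, 0.0516], [0.0014, 0.052]]
top 0.096 9 [[-0.0029, 0.0539], [-0.0008, 0.0558], [0.002, 0.0575]]
top 0.104 5 [[-0.0014, 0.0508], [0.0012, 0.0553], [0.0026, 0.0563]]
foot 2199 [ 2.9 -2.3] [110.   80.1] 0.3 med [ 0.0097  0.0112 -0.0626] [[-0.0508, -0.0395, -0.0659], [0.0566, 0.0372, -0.0582]]
pin 841 [ 0.3 82.8] [45.6 11.7] 89.9 med [0.0002 0.0843 0.0552] [[-0.0055, 0.0608, 0.05], [0.006, 0.1055, 0.0571]]
boss 1029 [ 2.7 -1.9] [36.9 37.1] 3.6 med [0.003  0.0021 0.036 ] [[-0.0139, -0.0185, 0.0316], [0.0199, 0.0156, 0.0424]]
```

View pics/b.png

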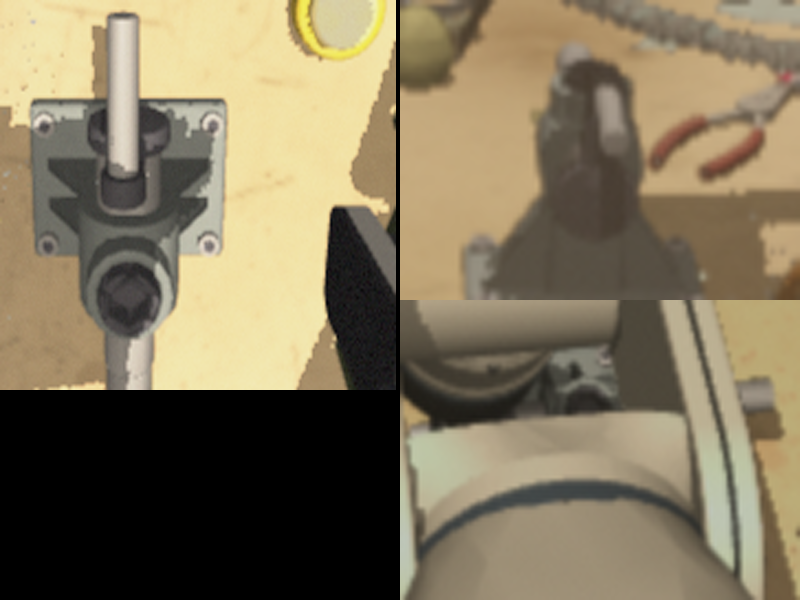

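The wrist view puts the pin at (122,100) in the crop, about 2.5 mm to -x of the foot and boss centre, which is about -0.05 rad. That is within tolerance, but I'll nudge it for margin.

>>> servo_tool(moves=[[0,0.1,4,0,0.4],[0,0.1,8,0,0.4],[0,0.1,12,0,0.4],[0,0.1,12,0,0.4],[0,0.1,12,0,0],[0,0.1,12,0,0],[0,0.1,12,0,0],[0,0.1,12,0,0],[0,0.2,12,0,0],[0,0.3,12,0,0],[0,0.32,12,0,0],[0,0.32,12,0,0],[0,0.32,12,0,0.4],[0,0.32,12,0,0.4],[0,0.3,12,0,0.4],[0,0.3,8,0,0.7],[0,0.3,4,0,1],[0,0.3,0,0,1],[0,0.3,0,0,1],[0,0.3,0,0,1]])

```text
clock: 9.0
position: [0.4935, 0.0567, 0.2271]
tcp_rot: [2.059, 2.37, 0.004]
wrist_force: [0.1, 0.1, 0.1]
width: 0.0853
grip_force: 0.0
```

```bash
cat > w.py <<'E'
from h import *
C=np.array([.5013,-.0315]);ys=.14
o=observe();print(o['position'],o['clock'])
K=imaging.get_calibration('wrist');p,d=imaging.snapshot('wrist'); np.savez('w3',p=p,d=d,E=K['extrinsics']);save('w3',p);P=cloud('wrist',d,K)
X=P[...,:2]-C; L=np.stack([X[...,0]*np.cos(ys)+X[...,1]*np.sin(ys),-X[...,0]*np.sin(ys)+X[...,1]*np.cos(ys),P[...,2]-.075],-1)
def rect(n,m):
    q=L[m&(d>0)]
    if len(q)<9: return
    r=cv2.minAreaRect(q[:,:2].astype(np.float32)*1000); print(n,len(q),np.round(r[0],1),np.round(r[1],1),round(r[2],1),'med',np.median(q,0).round(4),np.percentile(q,[2,98],axis=0).round(4).tolist())
rect('foot',(abs(L[...,0])<.065)&(abs(L[...,1])<.05)&(L[...,2]<-.058)&(L[...,2]>-.067))
rect('pin',(abs(L[...,0])<.02)&(L[...,1]>.06)&(L[...,1]<.11)&(L[...,2]>.045)&(L[...,2]<.065))
rect('boss',(abs(L[...,0])<.03)&(abs(L[...,1])<.03)&(L[...,2]>.031)&(L[...,2]<.045))
E
python3 w.py
```

```text
[0.4934582  0.05665643 0.22712996] 9.0
foot 2157 [ 3.  -1.9] [110.2  79.6] 0.4 med [ 0.0193  0.0113 -0.0625] [[-0.0507, -0.0387, -0.0657], [0.0566, 0.0371, -0.0584]]
pin 801 [ 3.8 82.8] [11.5 45.6] 0.3 med [0.0038 0.085  0.0552] [[-0.0019, 0.0609, 0.0503], [0.0095, 0.1054, 0.0572]]
boss 1011 [ 2.7 -2.2] [37.2 36.3] 88.8 med [0.0027 0.0021 0.036 ] [[-0.0144, -0.0186, 0.0317], [0.0197, 0.0156, 0.0423]]
```

>>> servo_tool(moves=[[-4.5,-0.15,0,0,1],[-9,-0.15,0,0,1],[-9,-0.15,3,0,1],[-9,-0.15,6.2,0,1],[-9,-0.15,6.2,0,1],[-9,-0.15,6.2,0,1],[-9,-0.15,6.2,0,1],[-9,-0.15,6.2,0,1]])

```text
clock: 9.85
position: [0.5046, -0.0325, 0.1652]
tcp_rot: [2.059, 2.371, 0.002]
wrist_force: [-0.2, -0.0, -0.2]
width: 0.0854
grip_force: 0.0
```

```bash
python3 w.py; python3 - <<'E'
from h import *
s=np.load('w3.npz');p,d=s['p'],s['d'];K=imaging.get_calibration('wrist')
E=np.array(s['E']);P0=np.array([.5045,-.0331,.116,1]);c=np.linalg.inv(E)@P0
u=K['cx']+K['fx']*c[0]/-c[2];v=K['cy']-K['fy']*c[1]/-c[2];print(u,v,E.round(3).tolist())
u,v=int(u),int(v);a=p[max(0,v-50):v+50,u-60:u+60];save('c',cv2.resize(a,None,fx=6,fy=6,interpolation=cv2.INTER_CUBIC)); print(v-50,u-60)
E
```

```text
[ 0.50455939 -0.03252157  0.16521389] 9.85
foot 3747 [ 2.8 -1.9] [110.   78.7] 0.1 med [ 0.0227  0.0109 -0.0626] [[-0.0508, -0.0389, -0.0649], [0.0564, 0.0366, -0.0583]]
pin 1969 [ 3.8 82.9] [12.  45.6] 0.4 med [0.0041 0.0837 0.0552] [[-0.0019, 0.0609, 0.0505], [0.0096, 0.1045, 0.057]]
boss 1958 [ 2.5 -2. ] [37.  37.2] 49.7 med [0.0024 0.0005 0.0359] [[-0.0144, -0.0187, 0.0319], [0.0194, 0.0154, 0.0423]]
274.8468637331454 228.6954577293597 [[0.99, -0.134, -0.043, 0.495], [0.141, 0.949, 0.284, 0.039], [0.003, -0.287, 0.958, 0.308], [0.0, 0.0, 0.0, 1.0]]
178 214
```

View pics/c.png

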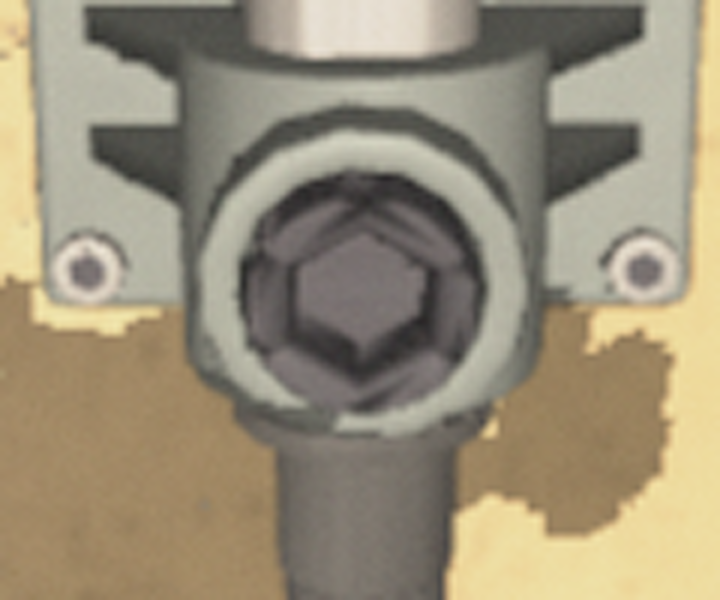

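The crop shows the socket hexagon centred near (360,290), with vertices top and bottom and flats left and right. So the screw's x axis is along the stand's x axis, yaw about 0.14. Next I hover over the large key.

>>> servo_tool(moves=[[0,0,-3.5,0,1],[4,0.6,-3.5,-0.1,1],[9,1.3,-3.5,-0.25,1],[14,2,-3.5,-0.4,1],[19,2.7,-3.5,-0.55,1],[24,3.4,-3.5,-0.7,1],[29,4.1,-3.5,-0.85,1],[34.8,4.9,-3.5,-1.0,1],[34.8,4.9,-3.5,-1.15,1],[34.8,4.9,-3.5,-1.3,1],[34.8,4.9,-3.5,-1.45,1],[34.8,4.9,-3.5,-1.546,1],[34.8,4.9,-3.5,-1.546,1],[34.8,4.9,-3.5,-1.546,1]])

```text
clock: 11.3
position: [0.5038, 0.3189, 0.1997]
tcp_rot: [-0.177, 3.136, 0.001]
wrist_force: [1.0, -0.7, -0.5]
width: 0.0856
grip_force: 0.0
```

```bash
python3 - <<'E'
from h import *
o=observe();print(o['position'],o['clock'],o['q'])
r=R.from_rotvec(o['tcp_rot']).as_matrix();yx=np.arctan2(r[1,0],r[0,0]);print('toolx yaw',yx,r[:,2])
K=imaging.get_calibration('wrist');p,d=imaging.snapshot('wrist');save('w4',p);P=cloud('wrist',d,K)
q=P[(P[...,2]>.09)&(P[...,2]<.115)&(abs(P[...,0]-.505)<.07)&(abs(P[...,1]-.32)<.05)&(d>0)]
rc=cv2.minAreaRect(q[:,:2].astype(np.float32)*1000);print(len(q),rc,np.percentile(q,[1,50,99],axis=0).round(4))
b=P[(P[...,2]>.035)&(P[...,2]<.052)&(abs(P[...,0]-.505)<.05)&(abs(P[...,1]-.32)<.05)&(d>0)];print(cv2.minAreaRect(b[:,:2].astype(np.float32)*1000))
E
```

```text
[0.50376931 0.31893919 0.1997348 ] 11.3 [ 5.44431149e-01  4.18318830e-01  1.72055823e+00  3.78341598e-05
  1.00159999e+00 -1.13910549e+00]
toolx yaw -3.0288729667324876 [ 9.37807548e-04  6.05068741e-04 -9.99999377e-01]
1457 ((504.8328857421875, 320.3174133300781), (73.84317016601562, 13.320771217346191), 6.296712398529053) [[0.4685 0.3109 0.097 ]
 [0.5017 0.3198 0.1029]
 [0.5398 0.3288 0.1046]]
((505.1496887207031, 320.2033996582031), (56.1910514831543, 56.169803619384766), 73.19470977783203)
```

View pics/w4.png

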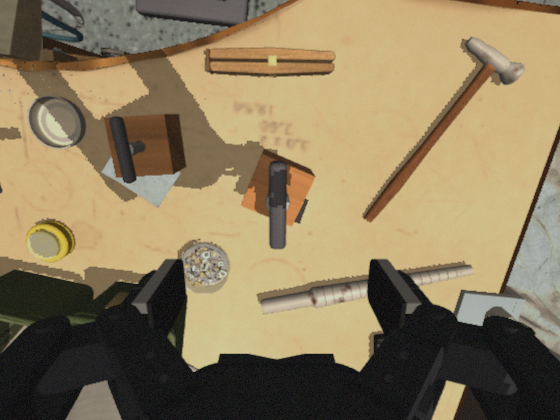

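The wrist view shows the large key's bar from (278,163) to (277,245), in line with the tool. The bar is centred at (0.5048, 0.3203) with its top at z 0.1035, as expected. I'll go down and grip it.

>>> servo_tool(moves=[[-0.1,0.13,4,0,0.5],[-0.1,0.13,8,0,0.5],[-0.1,0.13,11,0,0.5],[-0.1,0.13,12.3,0,0.5],[-0.1,0.13,12.3,0,0.5],[-0.1,0.13,12.3,0,0.5],[-0.1,0.13,12.3,0,0],[-0.1,0.13,12.3,0,0],[-0.1,0.13,12.3,0,0],[-0.1,0.13,12.3,0,0],[-0.1,0.13,12.3,0,0],[-0.1,0.13,12.3,0,0]])

```text
clock: 12.55
position: [0.5055, 0.3206, 0.0777]
tcp_rot: [-0.181, 3.134, 0.002]
wrist_force: [-1.5, -0.7, 6.9]
width: 0.0129
grip_force: 58.7
```

>>> servo_tool(moves=[[0,0,-2,0,0],[0,0,-5,0,0],[0,0,-9,0,0],[0,0,-13,0,0],[0,0,-14.5,0,0],[0.5,-4,-14.5,0,0],[1,-8,-14.5,-0.01,0],[1.5,-12,-14.5,-0.02,0],[2,-16,-14.5,-0.025,0],[2.4,-20,-14.5,-0.025,0],[2.8,-24,-14.5,-0.025,0],[3.2,-28,-14.5,-0.025,0],[3.6,-31,-14.5,-0.025,0],[3.9,-33.5,-14.5,-0.025,0],[4.1,-35.1,-14.5,-0.025,0],[4.1,-35.1,-14.5,-0.025,0],[4.1,-35.1,-14.5,-0.025,0],[4.1,-35.1,-14.5,-0.025,0]])

```text
clock: 14.35
position: [0.5038, -0.0326, 0.2207]
tcp_rot: [0.221, -3.133, -0.001]
wrist_force: [0.2, 0.6, -1.7]
width: 0.0134
grip_force: 59.3
```

```bash
cat > k.py <<'E'
from h import *
o=observe();print({k:np.round(o[k],4) for k in('position','width','grip_force','wrist_force','ft_torque','clock','q')})
r=R.from_rotvec(o['tcp_rot']).as_matrix();print('yaw',np.arctan2(r[1,0],r[0,0])+np.pi,r.round(4).tolist())
E
cat > k2.py <<'E'
from k import *
K=imaging.get_calibration('wrist');p,d=imaging.snapshot('wrist');P=cloud('wrist',d,K);np.savez('w5',p=p,d=d)
def rr(n,lo,hi):
    q=P[np.all((P>lo)&(P<hi),-1)&(d>0)]
    if len(q)>9: print(n,len(q),cv2.minAreaRect(q[:,:2].astype(np.float32)*1000),np.percentile(q,[2,50,98],axis=0).round(4).tolist())
rr('foot',[.42,-.12,.008],[.59,.06,.017]); rr('boss',[.47,-.07,.105],[.54,.01,.119])
z=o['position'][2]
rr('bar',[.44,-.08,z+.005],[.57,.02,z+.035]); rr('shank',[.47,-.06,z-.075],[.54,0,z+.002])
rr('shank_tip',[.47,-.06,z-.075],[.54,0,z-.055]); 
T,dt=imaging.snapshot('top');S,ds=imaging.snapshot('side')
c=np.zeros((600,800,3),np.uint8);c[:420,:560]=p;c[300:600,560:800]=cv2.resize(S[165:225,275:323],(240,300),interpolation=cv2.INTER_CUBIC);save('k%d'%(o['clock']*100),c)
E
python3 k2.py; ls pics
```

```text
{'position': array([ 0.5038, -0.0326,  0.2207]), 'width': np.float64(0.0134), 'grip_force': np.float64(59.3149), 'wrist_force': array([ 0.234 ,  0.5953, -1.733 ]), 'ft_torque': array([ 0.0069, -0.0268, -0.0104]), 'clock': np.float64(14.35), 'q': array([-8.8300e-02,  2.6150e-01,  1.9006e+00,  3.0000e-04,  9.8010e-01,
       -1.8000e+00])}
yaw 0.14069125725765685 [[-0.9901, -0.1402, -0.0006], [-0.1402, 0.9901, 0.0003], [0.0006, 0.0004, -1.0]]
foot 2727 ((517.3733520507812, -9.96405029296875), (139.79058837890625, 145.0801239013672), 89.9646987915039) [[0.4481, -0.0755, 0.0097], [0.4734, -0.0363, 0.0124], [0.5823, 0.0534, 0.0166]]
boss 739 ((500.03961181640625, -33.75896453857422), (29.345529556274414, 37.20753479003906), 12.659393310546875) [[0.4859, -0.0504, 0.1059], [0.4946, -0.0353, 0.1105], [0.512, -0.0157, 0.117]]
bar 6586 ((502.3995361328125, -34.541656494140625), (38.144554138183594, 71.3741683959961), 78.4970932006836) [[0.467, -0.0513, 0.2299], [0.4952, -0.0336, 0.2456], [0.5349, -0.0161, 0.2531]]
a.png
b.png
c.png
k1435.png
side.png
side2.png
top.png
top2.png
w1.png
w3.png
w4.png
```

View pics/k1435.png

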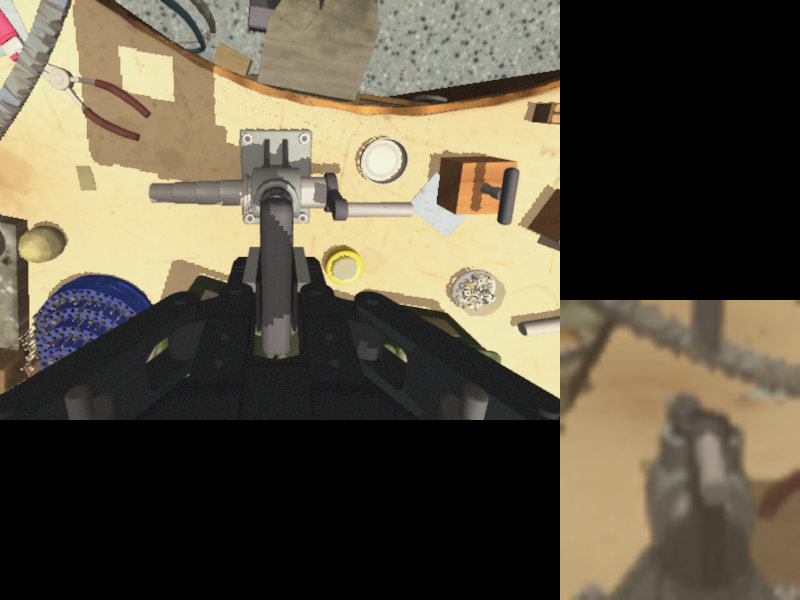

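```bash
python3 - <<'E'
from h import *
import numpy as np
C=np.array([.5045,-.0331]);ys=.14
def loc(P):
    X=P[...,:2]-C; return np.stack([X[...,0]*np.cos(ys)+X[...,1]*np.sin(ys),-X[...,0]*np.sin(ys)+X[...,1]*np.cos(ys),P[...,2]],-1)
s=np.load('w5.npz');d=s['d'];L=loc(cloud('wrist',d));o=observe();z=o['position'][2];print(loc(o['position']))
g=(d>0)&(L[...,2]>.008)&(L[...,2]<.018)&(L[...,0]<-.02)&(L[...,0]>-.07)&(abs(L[...,1])<.06)
# restrict to grey (stand) by colour
p=s['p'].astype(int);g&=(p[...,0]-p[...,2]<40)
q=L[g];print('foot -x edge',np.percentile(q[:,0],[1,3]),'y',np.percentile(q[:,1],[1,3,97,99]))
b=(d>0)&(L[...,2]>z+.02)&(L[...,2]<z+.035)&(abs(L[...,1])<.03)
q=L[b];
for x0 in np.arange(-.045,.04,.01):
    t=q[(q[:,0]>=x0)&(q[:,0]<x0+.01)]
    if len(t): print('bar',x0.round(3),len(t),np.percentile(t[:,1],[3,50,97]).round(4),np.median(t[:,2]).round(4))
print('bar minx',np.percentile(q[:,0],[.5,1,99]))
p2,d2=imaging.snapshot('side');L=loc(cloud('side',d2))
def show(n,lo,hi):
    t=L[np.all((L>lo)&(L<hi),-1)&(d2>0)]
    if len(t): print(n,len(t),np.percentile(t,[3,50,97],axis=0).round(4).tolist())
for zz in (.15,.16,.17,.18,.19,.2): show('shank%.2f'%zz,[-.03,-.03,zz],[.03,.03,zz+.01])
show('bossS',[-.04,-.03,.09],[.04,.03,.108]);show('foot',[-.07,-.05,.007],[.07,.05,.017]); show('bar',[-.06,-.03,.225],[.06,.03,.26])
E
```

```text
[-0.00036008  0.00063768  0.22093213]
foot -x edge [-0.05481214 -0.05469852] y [-0.03891748 -0.03744626  0.03654156  0.03806038]
bar -0.045 290 [-0.0051  0.0002  0.0058] 0.2445
bar -0.035 800 [-0.0061  0.0002  0.0068] 0.2458
bar -0.025 744 [-0.0061  0.0006  0.0069] 0.2459
bar -0.015 1635 [-0.0182  0.0006  0.0191] 0.2464
bar -0.005 659 [-0.006   0.0006  0.0069] 0.2461
bar 0.005 621 [-0.006   0.0007  0.0069] 0.2461
bar 0.015 566 [-0.0061  0.0003  0.0067] 0.2461
bar 0.025 453 [-0.0057  0.0003  0.0068] 0.246
bar 0.035 4 [-0.0015  0.0003  0.0042] 0.2442
bar minx [-0.03780825 -0.03748238  0.03274022]
shank0.15 28 [[-0.01, 0.0015, 0.1502], [-0.0029, 0.0053, 0.1545], [0.0035, 0.0109, 0.1597]]
shank0.16 29 [[-0.0096, 0.003, 0.1602], [-0.0026, 0.0071, 0.1651], [0.0038, 0.0107, 0.1688]]
shank0.17 32 [[-0.0093, -0.0019, 0.17], [-0.0024, 0.007, 0.1742], [0.004, 0.0098, 0.1782]]
shank0.18 29 [[-0.0088, -0.0021, 0.1802], [-0.0019, 0.0066, 0.1847], [0.0039, 0.0114, 0.1895]]
shank0.19 26 [[-0.0081, 0.0021, 0.1907], [-0.0017, 0.008, 0.195], [0.0028, 0.0102, 0.1994]]
shank0.20 30 [[-0.0101, 0.0028, 0.2006], [-0.0035, 0.0061, 0.2046], [0.0032, 0.0105, 0.2092]]
bossS 81 [[-0.0209, 0.0001, 0.0905], [0.0083, 0.0125, 0.0994], [0.0149, 0.0234, 0.1079]]
foot 509 [[-0.0549, -0.0298, 0.0075], [-0.001, 0.0212, 0.0106], [0.0493, 0.0421, 0.0159]]
bar 349 [[-0.0363, -0.0022, 0.2285], [-0.0013, 0.0099, 0.2394], [0.0302, 0.0232, 0.2577]]
```

The offsets are all under 1 mm: the side camera has the shank and the boss on the same x. I'll insert slowly.

>>> servo_tool(moves=[[-0.03,-0.07,1,0,0],[-0.03,-0.07,2,0,0],[-0.03,-0.07,2.8,0,0],[-0.03,-0.07,3.1,0,0],[-0.03,-0.07,3.3,0,0],[-0.03,-0.07,3.5,0,0],[-0.03,-0.07,3.7,0,0],[-0.03,-0.07,3.8,0,0],[-0.03,-0.07,3.8,0,0]])

```text
clock: 15.45
position: [0.5044, -0.0337, 0.183]
tcp_rot: [0.22, -3.134, -0.001]
wrist_force: [-0.4, 2.2, -3.4]
width: 0.013
grip_force: 59.3
```

```bash
python3 k.py
```

```text
{'position': array([ 0.5044, -0.0337,  0.183 ]), 'width': np.float64(0.013), 'grip_force': np.float64(59.3437), 'wrist_force': array([-0.432 ,  2.2168, -3.3643]), 'ft_torque': array([ 0.4835,  0.1458, -0.0086]), 'clock': np.float64(15.45), 'q': array([-9.0500e-02,  3.1650e-01,  1.9292e+00,  5.0000e-04,  8.9590e-01,
       -1.8017e+00])}
yaw 0.14009263238340397 [[-0.9902, -0.1396, -0.0], [-0.1396, 0.9902, 0.0004], [-0.0, 0.0004, -1.0]]
```

>>> servo_tool(moves=[[0,0,0.2,0,0],[0,0,0.4,0,0],[0,0,0.5,0,0],[0,0,0.5,0,0]])

```text
clock: 15.85
position: [0.5044, -0.0338, 0.1778]
tcp_rot: [0.22, -3.134, -0.0]
wrist_force: [-1.5, 2.2, -2.1]
width: 0.0127
grip_force: 59.4
```

```bash
python3 k.py
```

```text
{'position': array([ 0.5044, -0.0338,  0.1778]), 'width': np.float64(0.0127), 'grip_force': np.float64(59.4067), 'wrist_force': array([-1.4846,  2.1973, -2.108 ]), 'ft_torque': array([ 0.7465,  0.1485, -0.0273]), 'clock': np.float64(15.85), 'q': array([-9.0600e-02,  3.2450e-01,  1.9328e+00,  3.0000e-04,  8.8460e-01,
       -1.8017e+00])}
yaw 0.14015408867798262 [[-0.9902, -0.1397, -0.0003], [-0.1397, 0.9902, 0.0002], [0.0002, 0.0003, -1.0]]
```

>>> servo_tool(moves=[[0,0,0.1,0,0],[0,0,0.15,0,0],[0,0,0.2,0,0],[0,0,0.2,0,0]])

```text
clock: 16.25
position: [0.5049, -0.0339, 0.1768]
tcp_rot: [-0.22, 3.133, 0.0]
wrist_force: [-3.3, 2.7, 6.6]
width: 0.0129
grip_force: 60.8
```

```bash
python3 k.py
```

```text
{'position': array([ 0.5049, -0.0339,  0.1768]), 'width': np.float64(0.0129), 'grip_force': np.float64(60.7697), 'wrist_force': array([-3.2551,  2.7015,  6.5749]), 'ft_torque': array([ 0.805 ,  0.5866, -0.0169]), 'clock': np.float64(16.25), 'q': array([-9.0600e-02,  3.2630e-01,  1.9332e+00,  2.0000e-04,  8.8120e-01,
       -1.8017e+00])}
yaw 0.1401854079664573 [[-0.9902, -0.1397, 0.0008], [-0.1397, 0.9902, 0.0001], [-0.0008, -0.0, -1.0]]
```

>>> servo_tool(moves=[[0.03,0.03,0.01,0.05,0],[0.03,0.03,0.02,0.1,0],[0.03,0.03,0.03,0.15,0],[0.03,0.03,0.04,0.2,0],[0.03,0.03,0.05,0.25,0],[0.03,0.03,0.07,0.3,0],[0.03,0.03,0.08,0.35,0],[0.03,0.03,0.1,0.4,0],[0.03,0.03,0.1,0.4,0],[0.03,0.03,0.1,0.4,0]])

```text
clock: 17.25
position: [0.5048, -0.0339, 0.176]
tcp_rot: [0.406, 3.114, -0.0]
wrist_force: [-2.1, 2.1, 8.0]
width: 0.0129
grip_force: 60.8
```

```bash
python3 k.py
```

```text
{'position': array([ 0.5048, -0.0339,  0.176 ]), 'width': np.float64(0.0129), 'grip_force': np.float64(60.7661), 'wrist_force': array([-2.0561,  2.1266,  7.9647]), 'ft_torque': array([0.5696, 0.578 , 0.0321]), 'clock': np.float64(17.25), 'q': array([-9.0400e-02,  3.2710e-01,  1.9343e+00, -4.0000e-04,  8.7860e-01,
       -1.4013e+00])}
yaw 6.023619111237657 [[-0.9665, 0.2567, 0.0016], [0.2567, 0.9665, -0.0005], [-0.0017, -0.0001, -1.0]]
```

>>> servo_tool(moves=[[0,0,0.01,0.05,0],[0,0,0.02,0.1,0],[0,0,0.03,0.15,0],[0,0,0.04,0.2,0],[0,0,0.04,0.2,0],[0,0,0.04,0.2,0]])

```text
clock: 17.85
position: [0.5047, -0.034, 0.1755]
tcp_rot: [0.715, 3.058, -0.0]
wrist_force: [-2.6, 2.1, 7.5]
width: 0.013
grip_force: 60.7
```

```bash
python3 k.py
```

```text
{'position': array([ 0.5047, -0.034 ,  0.1755]), 'width': np.float64(0.013), 'grip_force': np.float64(60.6705), 'wrist_force': array([-2.5922,  2.0759,  7.4599]), 'ft_torque': array([0.436 , 0.6116, 0.0285]), 'clock': np.float64(17.85), 'q': array([-9.0500e-02,  3.2780e-01,  1.9347e+00, -6.0000e-04,  8.7770e-01,
       -1.2013e+00])}
yaw 5.823635040998635 [[-0.8963, 0.4435, 0.0014], [0.4435, 0.8963, -0.0006], [-0.0015, 0.0, -1.0]]
```

>>> servo_tool(moves=[[0,0,0.01,0.05,0],[0,0,0.02,0.1,0],[0,0,0.02,0.1,0],[0,0,0.02,0.1,0]])

```text
clock: 18.25
position: [0.5047, -0.0341, 0.1753]
tcp_rot: [0.867, 3.018, -0.001]
wrist_force: [-1.9, 1.4, 7.9]
width: 0.0129
grip_force: 60.6
```

```bash
python3 k.py
```

```text
{'position': array([ 0.5047, -0.0341,  0.1753]), 'width': np.float64(0.0129), 'grip_force': np.float64(60.6398), 'wrist_force': array([-1.8819,  1.354 ,  7.8614]), 'ft_torque': array([0.407, 0.6  , 0.039]), 'clock': np.float64(18.25), 'q': array([-9.0600e-02,  3.2810e-01,  1.9349e+00, -8.0000e-04,  8.7730e-01,
       -1.1013e+00])}
yaw 5.723604412413164 [[-0.8475, 0.5308, 0.0012], [0.5308, 0.8475, -0.0007], [-0.0014, 0.0001, -1.0]]
```

Torque is flat at about 0.03. I continue in 0.1 rad steps with a reading after each.

>>> servo_tool(moves=[[0,0,0.01,0.05,0],[0,0,0.03,0.1,0],[0,0,0.03,0.1,0],[0,0,0.03,0.1,0]])

```text
clock: 18.65
position: [0.5046, -0.0341, 0.1751]
tcp_rot: [1.017, 2.971, -0.001]
wrist_force: [-2.5, 1.1, 7.6]
width: 0.0133
grip_force: 60.7
```

```bash
python3 k.py|head -1
```

```text
{'position': array([ 0.5046, -0.0341,  0.1751]), 'width': np.float64(0.0133), 'grip_force': np.float64(60.7218), 'wrist_force': array([-2.4629,  1.1098,  7.6318]), 'ft_torque': array([0.3585, 0.6436, 0.0572]), 'clock': np.float64(18.65), 'q': array([-9.0500e-02,  3.2850e-01,  1.9351e+00, -9.0000e-04,  8.7680e-01,
```

>>> servo_tool(moves=[[0,0,0.01,0.05,0],[0,0,0.02,0.1,0],[0,0,0.02,0.1,0],[0,0,0.02,0.1,0]])

```text
clock: 19.05
position: [0.5046, -0.0341, 0.1748]
tcp_rot: [1.164, 2.917, -0.001]
wrist_force: [-3.0, 1.3, 8.8]
width: 0.013
grip_force: 60.7
```

```bash
python3 k.py|head -1
```

```text
{'position': array([ 0.5046, -0.0341,  0.1748]), 'width': np.float64(0.013), 'grip_force': np.float64(60.6993), 'wrist_force': array([-2.9758,  1.2793,  8.7559]), 'ft_torque': array([0.2839, 0.6616, 0.0626]), 'clock': np.float64(19.05), 'q': array([-9.0600e-02,  3.2880e-01,  1.9353e+00, -1.0000e-03,  8.7630e-01,
```

>>> servo_tool(moves=[[0,0,0.01,0.05,0],[0,0,0.02,0.1,0],[0,0,0.02,0.1,0],[0,0,0.02,0.1,0]])

```text
clock: 19.45
position: [0.5045, -0.0342, 0.1746]
tcp_rot: [1.308, 2.855, -0.001]
wrist_force: [-2.6, 1.3, 8.2]
width: 0.0131
grip_force: 60.7
```

```bash
python3 k.py|head -1
```

```text
{'position': array([ 0.5045, -0.0342,  0.1746]), 'width': np.float64(0.0131), 'grip_force': np.float64(60.6859), 'wrist_force': array([-2.5987,  1.2978,  8.164 ]), 'ft_torque': array([0.2268, 0.7224, 0.0327]), 'clock': np.float64(19.45), 'q': array([-9.0700e-02,  3.2920e-01,  1.9355e+00, -1.1000e-03,  8.7590e-01,
```

>>> servo_tool(moves=[[0,0,0.01,0.05,0],[0,0,0.03,0.1,0],[0,0,0.03,0.1,0],[0,0,0.03,0.1,0]])

```text
clock: 19.85
position: [0.5045, -0.0342, 0.1743]
tcp_rot: [1.449, 2.786, -0.001]
wrist_force: [-3.9, 0.4, 9.2]
width: 0.0128
grip_force: 60.8
```

```bash
python3 k.py|head -1
```

```text
{'position': array([ 0.5045, -0.0342,  0.1743]), 'width': np.float64(0.0128), 'grip_force': np.float64(60.792), 'wrist_force': array([-3.8917,  0.4261,  9.1676]), 'ft_torque': array([0.225 , 0.7153, 0.0584]), 'clock': np.float64(19.85), 'q': array([-9.0700e-02,  3.2960e-01,  1.9357e+00, -1.2000e-03,  8.7540e-01,
```

>>> servo_tool(moves=[[0,0,0.01,0.05,0],[0,0,0.02,0.1,0],[0,0,0.02,0.1,0],[0,0,0.02,0.1,0]])

```text
clock: 20.25
position: [0.5044, -0.0342, 0.1741]
tcp_rot: [1.587, 2.71, -0.001]
wrist_force: [-3.1, 0.5, 8.4]
width: 0.0128
grip_force: 60.8
```

```bash
python3 k.py|head -1
```

```text
{'position': array([ 0.5044, -0.0342,  0.1741]), 'width': np.float64(0.0128), 'grip_force': np.float64(60.8015), 'wrist_force': array([-3.0814,  0.4932,  8.4321]), 'ft_torque': array([0.1922, 0.771 , 0.0753]), 'clock': np.float64(20.25), 'q': array([-9.0700e-02,  3.2990e-01,  1.9359e+00, -1.3000e-03,  8.7510e-01,
```

>>> servo_tool(moves=[[0,0,0.01,0.05,0],[0,0,0.02,0.1,0],[0,0,0.02,0.1,0],[0,0,0.02,0.1,0]])

```text
clock: 20.65
position: [0.5043, -0.0342, 0.1739]
tcp_rot: [1.72, 2.628, -0.001]
wrist_force: [-4.8, -0.1, 9.6]
width: 0.0129
grip_force: 60.9
```

```bash
cat > t.py <<'E'
from h import *
t=[]
for i in range(5):
    t.append(observe()['ft_torque'][2]); imaging.snapshot('side')
t.append(observe()['ft_torque'][2]);o=observe()
print('tz',np.round(t,3),'mean',np.mean(t).round(3),'F',o['wrist_force'].round(1),'z',o['position'][2].round(4),'t',o['clock'],'q6',o['q'][5].round(3))
E
python3 t.py
```

```text
tz [0.14  0.081 0.06  0.07  0.106 0.101] mean 0.093 F [-3.6  0.4  8.6] z 0.1739 t 20.9 q6 -0.501
```

>>> servo_tool(moves=[[0,0,0.01,0.04,0],[0,0,0.02,0.08,0],[0,0,0.02,0.08,0],[0,0,0.02,0.08,0]])

```text
clock: 21.3
position: [0.5043, -0.0342, 0.1738]
tcp_rot: [1.823, 2.557, -0.001]
wrist_force: [-4.7, 0.4, 9.2]
width: 0.0132
grip_force: 61.3
```

```bash
python3 t.py
```

```text
tz [0.202 0.192 0.175 0.089 0.255 0.17 ] mean 0.181 F [-4.6 -0.2 10.1] z 0.1738 t 21.55 q6 -0.422
```

>>> servo_tool(moves=[[0,0,0,0.03,0],[0,0,0,0.03,0],[0,0,0,0.03,0]])

```text
clock: 21.85
position: [0.5042, -0.0343, 0.1737]
tcp_rot: [1.862, 2.53, -0.001]
wrist_force: [-4.1, 0.3, 10.7]
width: 0.0132
grip_force: 61.4
```

```bash
python3 t.py
```

```text
tz [0.232 0.226 0.223 0.191 0.278 0.252] mean 0.234 F [-4.1  0.7 10.1] z 0.1737 t 22.1 q6 -0.392
```

>>> servo_tool(moves=[[0,0,0,0,0.4],[0,0,0,0,0.4],[0,0,0,0,0.4],[0,0,0,0,0.4],[0,0,-1,0,0.5],[0,0,-3,0,0.5],[0,0,-6,0,0.5],[0,0,-9,0,0.5],[0,0,-12,0,0.5],[0,0,-12,0,0.5],[0,0,-12,0,0.5]])

```text
clock: 23.2
position: [0.5044, -0.0337, 0.2938]
tcp_rot: [1.862, 2.528, 0.002]
wrist_force: [-0.3, -1.0, -0.5]
width: 0.0428
grip_force: 0.0
```

```bash
python3 - <<'E'
from h import *
o=observe();print(o['position'],o['wrist_force'].round(1),o['clock'])
K=imaging.get_calibration('wrist');p,d=imaging.snapshot('wrist');P=cloud('wrist',d,K)
S,ds=imaging.snapshot('side')
q=P[(P[...,2]>.17)&(P[...,2]<.215)&(abs(P[...,0]-.5045)<.06)&(abs(P[...,1]+.033)<.06)&(d>0)]
print(len(q),cv2.minAreaRect(q[:,:2].astype(np.float32)*1000),np.percentile(q[:,2],[5,50,95]))
c=np.zeros((420,800,3),np.uint8);c[:,:560]=p;c[:300,560:]=cv2.resize(S[150:230,275:339],(240,300),interpolation=cv2.INTER_CUBIC);save('e',c)
E
```

```text
[ 0.5044467  -0.03373194  0.29384925] [-0.3 -1.  -0.5] 23.2
1607 ((504.1145324707031, -32.97263717651367), (20.429502487182617, 73.19715881347656), 13.883158683776855) [0.18394197 0.19875191 0.2001751 ]
```

View pics/e.png

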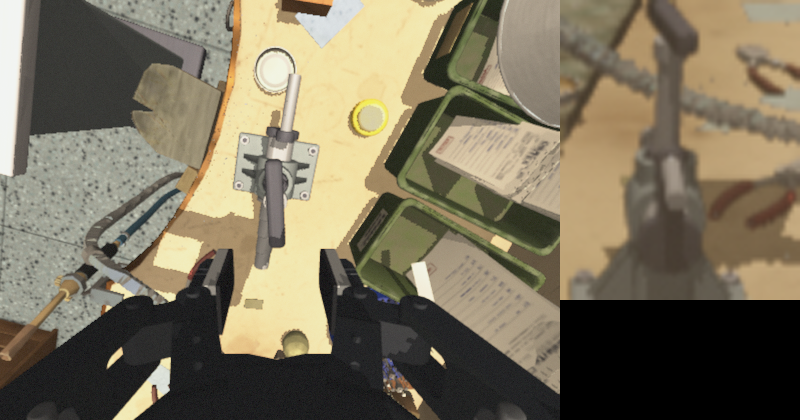

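The key stands upright in the screw, with its bar from (275,165) to (277,243) centred over the boss and its top at z 0.199. That puts the tip about 11 mm deep. The crank is still upright and nothing is touched, so I hand in.

```bash
python3 -c "
from bench import ticket; print(ticket.job_done())"
```

```text
the job is handed in; nothing more can be done
None
```

I handed the job in at about 23 s (no verdict came back): flat up to about 0.02 rad with the crank released, large key about 11 mm deep in the setscrew, tightened to about 0.23 N m and left standing; bystanders not moved.

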